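Lay out stripped engine parts on their outline pads

TASK

The engine is stripped; lay its parts out ready for inspection: set the ball bearing, the sprocket, the piston and the connecting rod each on the plywood pad that bears its outline, lying the same way up as it does now and centred on the outline. Turn the connecting rod so that it lies along its outline with its big end over the outline's big end, and leave all four released and at rest on their pads.

Things in the scene. Friction and masses are not known exactly. Their poses are not given: they have to be found in the camera images.
- ball_bearing_mid (a point): ball bearing lying flat, a smooth thick metal ring 52 mm across and 15 mm high with a coloured seal, bore about 25 mm; loose, 0.14 kg. The point is its centre, 7.5 mm above its underside; z is up. Grip it across its outer ring (52 mm).
- sprocket_mid (a point): toothed chain sprocket lying flat, hub upward: toothed disc 69 mm across and 7 mm thick, and on it a round hub 32 mm across that rises from 7 to 19 mm above the underside; loose, 0.24 kg. The point is on its axis, 9.5 mm above its underside; z is up. Grip it across the hub (32 mm), with the fingertips above the disc.
- piston_mid (a point): grey metal piston standing upside down on its crown like a cup, 67 mm across and 58 mm high; loose, 0.26 kg. The point is its centre, 29 mm above its underside; z is up. Grip it across the outside of its skirt (67 mm).
- con_rod_mid (a point): connecting rod lying flat, 156 mm long, 20 mm high, with a big eye (70 mm across its bosses) and a small eye (28 mm) at its ends; loose, 0.31 kg. The point is the middle of its length, 10 mm above its underside; y points to the big end, z up. Grip it here across the beam: 24 mm wide (along x), 3 to 17 mm above the underside, plain from 53 mm toward the small end to 24 mm toward the big end.
- con_rod_big_end (a point): centre of the connecting rod's big end, on the same rod, 51 mm along y from its middle and 10 mm above its underside; it shows which way the rod points.
- bearing_pad_mark (a point): square plywood pad 84 x 84 x 5 mm, fixed to the bench, bare but for a black inlaid outline: a plain thick ring, 52 mm across with a 25 mm hole, the bearing's outline. The point is the middle of the outline on the pad's upper face, 5 mm above the bench; z is up.
- sprocket_pad_mark (a point): square plywood pad 84 x 84 x 5 mm, fixed to the bench, bare but for a black inlaid outline: a toothed disc 69 mm across with an 18 mm hole, the sprocket's outline. The point is the middle of the outline on the pad's upper face, 5 mm above the bench; z is up.
- piston_pad_mark (a point): square plywood pad 84 x 84 x 5 mm, fixed to the bench, bare but for a black inlaid outline: a thin ring 68 mm across, 5 mm wide, with two small blocks inside it at opposite sides, the piston's outline seen from above. The point is the middle of the outline on the pad's upper face, 5 mm above the bench; z is up. The piston may be turned any way about its axis.
- rod_pad_mark (a point): oblong plywood pad 80 x 170 x 5 mm, fixed to the bench, bare but for the black inlaid outline of the connecting rod, with a big eye at one end and a small eye at the other. The point is the middle of the outline's length, on the pad's upper face, 5 mm above the bench; y runs along the outline toward its big end, z is up.
Things that resemble listed ones, but are neither listed nor needed, are in the scene too. Leave any purple look-alike of the part that bears sprocket_mid alone.

How it is judged:
At the end, for the whole second after the job is handed in: Each of the four parts rests on its own pad: its centre within 12 mm of the outline's middle in plan, its height right for resting on the pad within 4 mm, upright within 0.1 rad, slower than 20 mm/s; the connecting rod lies within 0.26 rad of its outline, big end on the outline's big-end side (horizontal distance between ball_bearing_mid and bearing_pad_mark below 0.012 m and z of ball_bearing_mid in the frame of bearing_pad_mark between 0.0035 and 0.0115 m and angle between each of ball_bearing_mid, sprocket_mid, piston_mid, con_rod_mid's own z axis and vertical below 0.1 rad and linear speed of each of ball_bearing, sprocket, piston, con_rod below 0.02 m/s and horizontal distance between sprocket_mid and sprocket_pad_mark below 0.012 m and z of sprocket_mid in the frame of sprocket_pad_mark between 0.0055 and 0.0135 m and horizontal distance between piston_mid and piston_pad_mark below 0.012 m and z of piston_mid in the frame of piston_pad_mark between 0.025 and 0.033 m and horizontal distance between con_rod_mid and rod_pad_mark below 0.012 m and z of con_rod_mid in the frame of rod_pad_mark between 0.006 and 0.014 m and angle between the y axis of con_rod_mid and the y axis of rod_pad_mark, either way round below 0.26 rad and y of con_rod_big_end in the frame of rod_pad_mark above 0.02 m); the robot touches nothing.
It also fails if it takes over 99 s, if anything falls off the work surface, if the arm or the gripper's body presses on something with over 40 N, if the wrist force passes 120 N, or if a joint passes its speed limit or range.

ROBOT

A 7-joint arm with a two-finger parallel gripper is mounted at the origin on a cart in front of the work surface, level with it; the furniture and walls round the work are solid. World frame = base frame: x ahead of the robot, y to its left, z up, the work surface at z = 0. Lengths are in m, angles in rad, forces in N, time in s.
With the tool pointing down it reaches from about 0.35 to 0.9 m from the base axis. Payload 8.1 kg.
Tool frame: the origin (TCP) lies midway between the tips of the shut fingers; the grasp point (between the pads) lies 19 mm behind it; z points along the fingers, x is the direction in which the jaws open and shut, and the axes are right-handed (so a half turn about z gives the same grasp; the last joint's range is limited). The gripper opens to 92 mm and grips with 3 to 60 N. Pads are 19 mm wide; open, the fingers measure 130 mm over their backs; the gripper's body (75 mm by 190 mm) begins 47 mm behind the grasp point.
Start: joints at [-1.348, 0.434, 0.025, 1.573, -0.012, 1.134, -0.075], TCP at [0.2, 0.592, 0.227] pointing down, gripper open.
Joint ranges: [-2.62, 2.62], [-0.44, 2.09], [-1.27, 1.32], [0.08, 2.57], [-1.32, 4.46], [0.12, 2], [-2.74, 2.74]. Speed limits (rad/s): [2.22, 2.22, 3.01, 3.01, 3.14, 3.14, 3.14].

INTERFACE

Orientations are given as a rotation vector (axis times angle).
In Python, from cell import arm gives the robot as it stands.
- The arm moves only by the tool jog_arm, never from a script. Its argument "commands" is a list of rows, each an object with "translation": the shift along the tool's x, y, z in mm, a list of three; "turn": the turn, a rotation vector about the tool's x, y, z in rad, a list of three. A call has 1 to 12 rows; each row is the pose to reach, as a shift and turn from the pose commanded when the call began, along the tool's axes at that moment; what a row does not reach only later rows make up. A row lasts 1/12 s, in which the tool goes at most 41.7 mm and 7.16 degrees, less where a joint would pass 70% of its speed; a pose out of reach is approached as far as the arm can. A call with a gripper value outside its range is refused whole. "claw" is the closure, from -1 (fully open) to 1 (shut), so that 0 is half open, set as the call begins (left out, the last holds). The fingers move at their own pace and stop on an object; "grip_force" is the grip in N (left out, the last holds). Time passes only in rows, so rows that repeat a pose let the fingers close. It gives the time, the measured TCP pose, the force and the opening at its end, in the units of the state.
- arm.observe(): the state, without advancing time (a new reading comes with each control period).
- arm.get_image(name): name is "scene" or "top" or "wrist"; returns the picture (480x640x3 uint8, blue, green, red); there is no depth.
- arm.camera_info(name): a dict with "vertical_fov" (degrees; the focal length in pixels is half the picture's height over the tangent of half this angle, whatever the lens; pixels are square), "cx", "cy" (the principal point, pixels), "distortion" ([k1, k2, p1, p2, k3] as OpenCV has them; the pictures are not rectified), "eye" and "rotation" of the camera in the world. Camera axes: x right, y up, looking along -z (the intrinsics and any distortion apply to the point x, -y, -z); pixel columns grow to the right and rows downward; lengths in m; the calibration is good to about 2 mm. A picture is of the moment at which its call begins: read the wrist's pose just before it. camera_info takes no time and is no camera call; for the wrist camera it gives the pose at the moment of the call.
- arm.sign_off(): hands the job in, once; it reports no verdict.
Trained networks look in the newest picture that a camera, given by its name, has taken for a name from the list of things; names that differ only in an ending like _2 or _b are one class to them, and where a whole thing is asked for, a point or a joint stands for the part that bears it (a point fixed in the world has none). Each returns a list of dicts, best first, with "confidence" (0 to 1); they miss things now and then, are a little off and sometimes report something else, mostly with a low value. They report only what shows in the picture. A call takes as long as a camera call. They do not tell look-alikes from the thing itself.
- arm.trace(camera, query): "region" (480x640 bool, what is visible of it) and "box" ([left, top, width, height] in pixels, round what is visible of it).
- arm.landmark_of(camera, query): "at" ([column, row] in pixels: a listed point, or the origin of a listed thing).
The state is a dict: "clock": time; "joints": joint angles; "dq": joint speeds; "joint_efforts": joint torques, N m; "position": TCP position; "ee_rot": TCP orientation; "force": force on the tool from outside, world axes, zero at the start; "ft_torque": the same for the moment, N m; "width": opening from 0.0 (shut) to 1.0 (fully open).
Only numpy, scipy, OpenCV 4.12 (cv2) and the standard library are available. Lean on these libraries where they do the work, as an engineer would, in place of code of your own. Each camera call takes 0.05 s, during which the arm holds its last target. There are 200 camera calls.

## Working session

There is one attempt and no reset: what is moved stays moved. The work goes in short steps, Python scripts to look and compute and a tool call to move; the robot and the scene stay as the last step left them, time stands still between calls to the robot, and variables do not carry over. Pictures are saved under pics/ and viewed, about 12 in all and at most 16, crops included, and the job is handed in when it is done.

Besides the shell and the picture viewer there is one more tool, called after "Emit:" in YAML: its name, and indented under it one key for each argument. jog_arm: Moves the arm, as the interface text tells. Its arguments: {"type":"object","properties":{"commands":{"type":"array","items":{"type":"object","properties":{"translation":{"type":"array","items":{"type":"number"}},"turn":{"type":"array","items":{"type":"number"}}}}},"claw":{"type":"number"},"grip_force":{"type":"number"}},"required":["commands"]}

```bash
ls; mkdir -p pics
cat > h.py <<'E'
import numpy as np, cv2
from cell import arm
from scipy.spatial.transform import Rotation as R
def K(ci):
    f=240/np.tan(np.radians(ci['vertical_fov'])/2)
    return np.array([[f,0,ci['cx']],[0,f,ci['cy']],[0,0,1.]])
def rot(ci):
    r=np.array(ci['rotation'],float)
    return r if r.shape==(3,3) else R.from_rotvec(r).as_matrix()
def px2w(ci,uv,z):
    p=cv2.undistortPoints(np.array([[uv]],float),K(ci),np.array(ci['distortion'],float))[0,0]
    d=rot(ci)@np.array([p[0],-p[1],-1.]); e=np.array(ci['eye'])
    return e+d*(z-e[2])/d[2]
E
python3 - <<'E'
from h import *
for c in ['scene','top','wrist']:
    im=arm.get_image(c); cv2.imwrite(f'pics/{c}0.png',im); print(c,arm.camera_info(c))
print(arm.observe())
H=dict(ball_bearing_mid=.0075,sprocket_mid=.0095,piston_mid=.029,con_rod_mid=.01,con_rod_big_end=.01,bearing_pad_mark=.005,sprocket_pad_mark=.005,piston_pad_mark=.005,rod_pad_mark=.005)
for n,z in H.items():
  for c in ['top','scene']:
    ci=arm.camera_info(c)
    for d in arm.landmark_of(c,n)[:3]:
        print(n,c,round(d['confidence'],2),np.round(d['at']),np.round(px2w(ci,d['at'],z)[:2],4))
E
```

```text
pics
scene {'vertical_fov': 45.09604198047213, 'cx': 313.1619667786985, 'cy': 243.05585488699714, 'distortion': array([-0.16199106,  0.        ,  0.        ,  0.        ,  0.        ]), 'eye': array([-0.19630938, -0.6008124 ,  0.9647806 ]), 'rotation': array([ 0.78775395, -0.32930481, -0.7081739 ])}
top {'vertical_fov': 56.68194442125716, 'cx': 320.8425539682723, 'cy': 244.02184094359123, 'distortion': array([0.01208162, 0.        , 0.        , 0.        , 0.        ]), 'eye': array([0.32504855, 0.12891408, 0.99733203]), 'rotation': array([ 0.16695261, -0.18210818, -1.67921473])}
wrist {'vertical_fov': 59.82327465758762, 'cx': 316.91980378647884, 'cy': 243.7852751422872, 'distortion': array([-0.01255252,  0.        ,  0.        ,  0.        ,  0.        ]), 'eye': array([0.13391908, 0.61363146, 0.38549603]), 'rotation': array([-0.22992163, -0.16345234,  1.23819722])}
{'clock': 0.15, 'joints': array([-1.3475729 ,  0.43508784,  0.02500837,  1.57386653, -0.01160216,
        1.13400188, -0.07511469]), 'dq': array([-7.88420886e-04, -1.40177089e-03, -6.14362172e-04, -4.02581718e-03,
      
[... 1264 characters left out ...]
rod_mid scene 0.55 [331. 292.] [0.4551 0.0078]
con_rod_big_end top 0.62 [259. 267.] [0.5064 0.2507]
con_rod_big_end scene 0.93 [278. 228.] [0.512  0.2562]
bearing_pad_mark top 0.8 [367. 276.] [0.4593 0.0121]
bearing_pad_mark top 0.15 [460. 179.] [ 0.6617 -0.2379]
bearing_pad_mark scene 0.86 [329. 289.] [0.4618 0.0198]
sprocket_pad_mark top 0.56 [423. 248.] [ 0.5078 -0.1228]
sprocket_pad_mark top 0.33 [314. 294.] [0.4335 0.1348]
sprocket_pad_mark scene 0.64 [393. 308.] [ 0.5245 -0.1182]
piston_pad_mark top 0.93 [312. 289.] [0.4438 0.1384]
piston_pad_mark scene 0.64 [284. 267.] [0.4342 0.1436]
rod_pad_mark top 0.78 [171. 282.] [0.4978 0.4495]
rod_pad_mark scene 0.56 [228. 198.] [0.4977 0.4463]
```

View pics/top0.png

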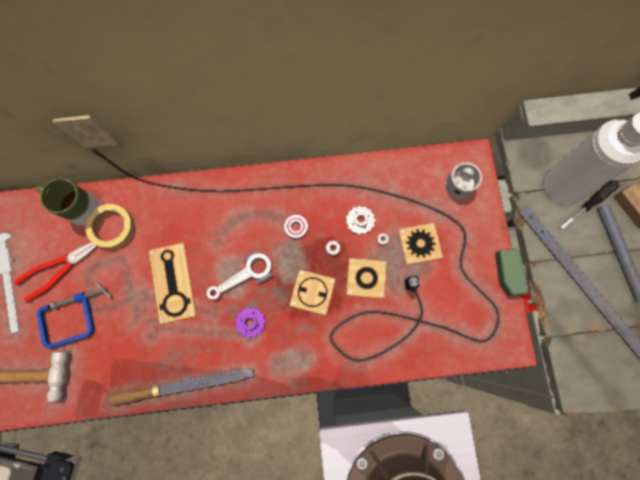

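View pics/scene0.png

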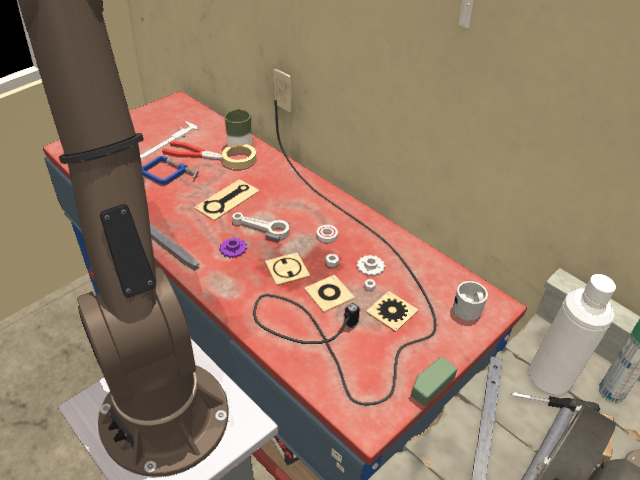

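The top view shows the rod at (213,293)→(259,266) and its pad at (172,283), big end down. The bearing is at (296,226), the white sprocket at (361,220) and the piston at (465,180). The piston pad is at (314,292), the bearing pad at (367,278) and the sprocket pad at (420,243). The sprocket at (250,323) is the purple one, which I leave alone. Next I survey with the wrist camera.

```bash
cat >> h.py <<'E'
def delta(xyz,yaw=None):
    """shift (mm) and turn for target; yaw = world angle of jaw axis x (mod pi), nearest chosen"""
    s=arm.observe(); Rm=R.from_rotvec(s['ee_rot']); M=Rm.as_matrix()
    t=M.T@(np.array(xyz)-s['position'])*1000
    cur=np.arctan2(M[1,0],M[0,0]); out=[np.zeros(3)]
    if yaw is not None:
        out=[]
        d0=(yaw-cur+np.pi/2)%np.pi-np.pi/2
        for dd in (d0,d0-np.sign(d0)*np.pi):
            y=cur+dd; T=np.array([[np.cos(y),np.sin(y),0],[np.sin(y),-np.cos(y),0],[0,0,-1]]).T
            out.append(R.from_matrix(M.T@T.T.T).as_rotvec() if 0 else (Rm.inv()*R.from_matrix(np.array([[np.cos(y),np.sin(y),0],[np.sin(y),-np.cos(y),0],[0,0,-1]]))).as_rotvec())
    print('to',np.round(xyz,4),'trans',np.round(t,1),'turn',[np.round(o,3).tolist() for o in out],'q7',round(s['joints'][6],2),'curyaw',round(cur,3),'t',round(s['clock'],2))
E
python3 - <<'E'
from h import *
delta([.48,.30,.28])
E
```

```text
to [0.48 0.3  0.28] trans [-187.2  358.7  -53.2] turn [[0.0, 0.0, 0.0]] q7 -0.08 curyaw 1.245 t 1.05
```

Emit:
jog_arm:
  commands:
    - {"translation": [-185, 358, -54], "turn": [0, 0, 0]}
    - {"translation": [-185, 358, -54], "turn": [0, 0, 0]}
    - {"translation": [-185, 358, -54], "turn": [0, 0, 0]}
    - {"translation": [-185, 358, -54], "turn": [0, 0, 0]}
    - {"translation": [-185, 358, -54], "turn": [0, 0, 0]}
    - {"translation": [-185, 358, -54], "turn": [0, 0, 0]}
    - {"translation": [-185, 358, -54], "turn": [0, 0, 0]}
    - {"translation": [-185, 358, -54], "turn": [0, 0, 0]}
    - {"translation": [-185, 358, -54], "turn": [0, 0, 0]}
    - {"translation": [-185, 358, -54], "turn": [0, 0, 0]}
    - {"translation": [-185, 358, -54], "turn": [0, 0, 0]}
    - {"translation": [-185, 358, -54], "turn": [0, 0, 0]}

```text
clock: 2.05
position: [0.4816, 0.3003, 0.2811]
ee_rot: [2.556, 1.825, 0.001]
force: [-0.8, 0.8, 0.1]
width: 1.002
```

```bash
cat >> h.py <<'E'
H=dict(ball_bearing_mid=.0075,sprocket_mid=.0095,piston_mid=.029,con_rod_mid=.01,con_rod_big_end=.01,bearing_pad_mark=.005,sprocket_pad_mark=.005,piston_pad_mark=.005,rod_pad_mark=.005)
def find(names,fn,c='wrist'):
    import time
    ci=arm.camera_info(c); im=arm.get_image(c); cv2.imwrite(fn,im)
    for n in names:
        for d in arm.landmark_of(c,n)[:3]:
            print(n,round(d['confidence'],2),np.round(d['at']),np.round(px2w(ci,d['at'],H[n])[:2],4))
    return ci,im
E
python3 - <<'E'
from h import *
find(['con_rod_mid','con_rod_big_end','rod_pad_mark','ball_bearing_mid','piston_pad_mark','sprocket_mid','bearing_pad_mark'],'pics/w1.png')
print(arm.camera_info('wrist'))
E
```

```text
con_rod_mid 0.65 [317. 209.] [0.4904 0.2971]
con_rod_big_end 0.67 [286. 241.] [0.5125 0.254 ]
rod_pad_mark 0.64 [460. 166.] [0.4968 0.4501]
rod_pad_mark 0.58 [159. 212.] [0.4399 0.1365]
ball_bearing_mid 0.71 [160. 210.] [0.4376 0.1397]
ball_bearing_mid 0.59 [234. 331.] [0.5937 0.1617]
piston_pad_mark 0.96 [159. 212.] [0.4399 0.1373]
piston_pad_mark 0.37 [459. 165.] [0.4951 0.4497]
sprocket_mid 0.7 [270. 118.] [0.3892 0.282 ]
bearing_pad_mark 0.96 [ 70. 263.] [0.4595 0.0198]
bearing_pad_mark 0.7 [320. 208.] [0.4907 0.2997]
{'vertical_fov': 59.82327465758762, 'cx': 316.91980378647884, 'cy': 243.7852751422872, 'distortion': array([-0.01255252,  0.        ,  0.        ,  0.        ,  0.        ]), 'eye': array([0.41328283, 0.32461691, 0.4400218 ]), 'rotation': array([-0.22880235, -0.1644264 ,  1.23966995])}
```

View pics/w1.png

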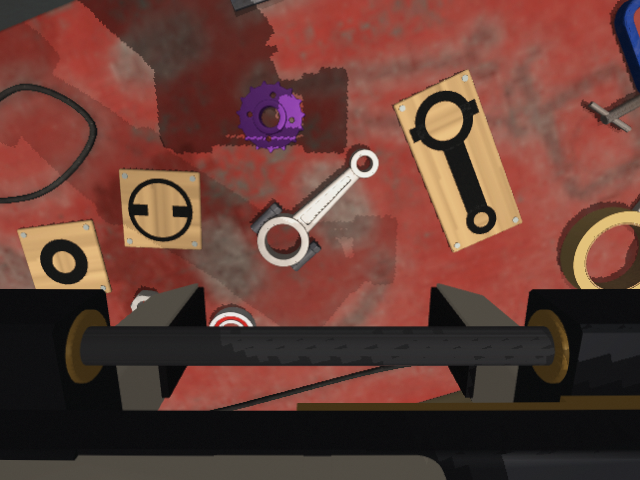

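```bash
cat >> h.py <<'E'
def woods(ci,im):
    hsv=cv2.cvtColor(im,cv2.COLOR_BGR2HSV)
    m=cv2.inRange(hsv,(12,50,120),(28,170,255)); m=cv2.morphologyEx(m,cv2.MORPH_CLOSE,np.ones((25,25)))
    for c in cv2.findContours(m,cv2.RETR_EXTERNAL,cv2.CHAIN_APPROX_NONE)[0]:
        if cv2.contourArea(c)>2500:
            x,y,w,h=cv2.boundingRect(c)
            W=np.array([px2w(ci,p[0].astype(float),.005)[:2] for p in c],np.float32)*1000
            r=cv2.minAreaRect(W); print('wood px',(x+w//2,y+h//2),'centre mm',np.round(r[0],1),'size',np.round(r[1],1),'ang',round(r[2],1))
E
python3 - <<'E'
from h import *
im=cv2.imread('pics/w1.png'); ci=arm.camera_info('wrist'); woods(ci,im)
for n,p,z in [('padbig',(443,119),.005),('padsmall',(481,219),.005),('rodbig',(284,241),.02),('rodsmall',(365,163),.02)]: print(n,px2w(ci,p,z)[:2])
E
```

```text
wood px (109, 231) centre mm [443.6  83.5] size [110.8 228.6] ang 6.5
wood px (458, 161) centre mm [492.1 453.2] size [169.8  79.9] ang 6.8
padbig [0.44211975 0.44805831]
padsmall [0.55434468 0.46158864]
rodbig [0.50713765 0.25693853]
rodsmall [0.45735447 0.36006685]
```

Run:
```python
from h import *
print(np.round(arm.observe()['joints'],3))
delta([.485,.3025,.14],.45)
```

```text
[-0.787  0.298  0.171  1.648 -0.054  1.2    0.643]
to [0.485  0.3025 0.14  ] trans [  1.3   5.5 140.6] turn [[-0.0, 0.0, 0.797], [-0.0, -0.0, -2.345]] q7 0.64 curyaw 1.247 t 2.45
```

Emit:
jog_arm:
  commands:
    - {"translation": [1, 5, 80], "turn": [0, 0, 0.8]}
    - {"translation": [1, 5, 80], "turn": [0, 0, 0.8]}
    - {"translation": [1, 5, 80], "turn": [0, 0, 0.8]}
    - {"translation": [1, 5, 80], "turn": [0, 0, 0.8]}
    - {"translation": [1, 5, 80], "turn": [0, 0, 0.8]}
    - {"translation": [1, 5, 80], "turn": [0, 0, 0.8]}
    - {"translation": [1, 5, 80], "turn": [0, 0, 0.8]}
    - {"translation": [1, 5, 80], "turn": [0, 0, 0.8]}

```text
clock: 3.12
position: [0.4847, 0.3021, 0.2006]
ee_rot: [3.065, 0.691, -0.0]
force: [-0.2, 0.5, -0.3]
width: 1.0
```

Run:
```python
from h import *
find(['con_rod_mid','con_rod_big_end'],'pics/w2.png')
s=arm.observe();print(s['position'],s['joints'][6])
```

```text
con_rod_mid 0.9 [320. 220.] [0.4884 0.2994]
con_rod_big_end 0.62 [320. 278.] [0.5119 0.252 ]
[0.4848547  0.30190807 0.20075508] -0.06352995151215343
```

View pics/w2.png

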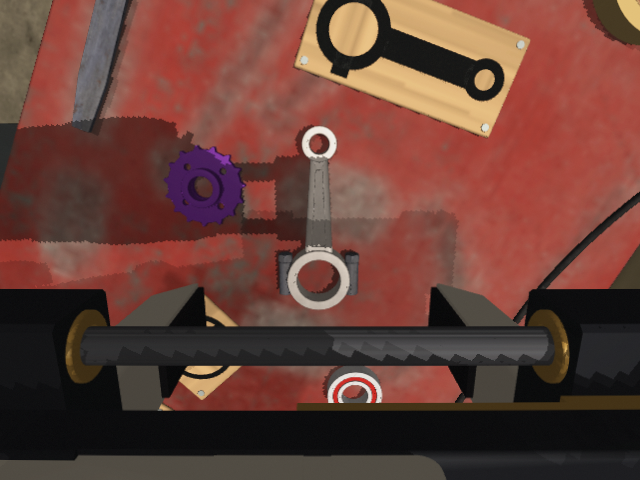

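The rod stands vertical in the picture, with its small eye at (319,143) and big eye at (319,278). It is centred between the fingers.

Run:
```python
from h import *
ci=arm.camera_info('wrist')
b=px2w(ci,(319,278),.02)[:2];s=px2w(ci,(319,143),.02)[:2];d=s-b
m=b+.443*d; a=np.arctan2(-d[1],-d[0]); print(b,s,np.linalg.norm(d),m,a)
delta([m[0],m[1],.005],a+np.pi/2)
```

```text
[0.50959948 0.25456135] [0.46027044 0.35673014] 0.11345401876803302 [0.48774672 0.29982212] -1.1209876878150986
to [0.4877 0.2998 0.005 ] trans [  1.7   3.2 195.8] turn [[-0.0, -0.0, -0.002], [-0.0, 0.0, 3.14]] q7 -0.06 curyaw 0.448 t 3.27
```

Emit:
jog_arm:
  commands:
    - {"translation": [2, 3, 150], "turn": [0, 0, 0]}
    - {"translation": [2, 3, 150], "turn": [0, 0, 0]}
    - {"translation": [2, 3, 150], "turn": [0, 0, 0]}
    - {"translation": [2, 3, 150], "turn": [0, 0, 0]}
    - {"translation": [2, 3, 172], "turn": [0, 0, 0]}
    - {"translation": [2, 3, 185], "turn": [0, 0, 0]}
    - {"translation": [2, 3, 195], "turn": [0, 0, 0]}
    - {"translation": [2, 3, 195], "turn": [0, 0, 0]}

```text
clock: 3.93
position: [0.4872, 0.2992, 0.004]
ee_rot: [3.063, 0.695, -0.004]
force: [-1.6, -0.7, 0.3]
width: 1.001
```

Emit:
jog_arm:
  commands:
    - {"translation": [0, 0, 0], "turn": [0, 0, 0]}
    - {"translation": [0, 0, 0], "turn": [0, 0, 0]}
    - {"translation": [0, 0, 0], "turn": [0, 0, 0]}
    - {"translation": [0, 0, 0], "turn": [0, 0, 0]}
    - {"translation": [0, 0, 0], "turn": [0, 0, 0]}
    - {"translation": [0, 0, 0], "turn": [0, 0, 0]}
    - {"translation": [0, 0, 0], "turn": [0, 0, 0]}
    - {"translation": [0, 0, 0], "turn": [0, 0, 0]}
    - {"translation": [0, 0, 0], "turn": [0, 0, 0]}
    - {"translation": [0, 0, 0], "turn": [0, 0, 0]}
  claw: 1
  grip_force: 35

```text
clock: 4.77
position: [0.4881, 0.2997, 0.0057]
ee_rot: [3.064, 0.693, -0.0]
force: [-0.2, 0.8, -0.4]
width: 0.324
```

Emit:
jog_arm:
  commands:
    - {"translation": [0, 0, 0], "turn": [0, 0, 0]}
    - {"translation": [0, 0, 0], "turn": [0, 0, 0]}
    - {"translation": [0, 0, 0], "turn": [0, 0, 0]}
    - {"translation": [0, 0, 0], "turn": [0, 0, 0]}
    - {"translation": [0, 0, -15], "turn": [0, 0, 0]}
    - {"translation": [0, 0, -40], "turn": [0, 0, 0]}
    - {"translation": [0, 0, -70], "turn": [0, 0, 0]}
    - {"translation": [10, -20, -80], "turn": [0, 0, 0.1]}
    - {"translation": [20, -40, -80], "turn": [0, 0, 0.2]}
    - {"translation": [30, -60, -80], "turn": [0, 0, 0.3]}
    - {"translation": [40, -80, -80], "turn": [0, 0, 0.4]}
    - {"translation": [50, -100, -80], "turn": [0, 0, 0.5]}

```text
clock: 5.77
position: [0.4898, 0.4125, 0.0855]
ee_rot: [3.14, -0.094, -0.001]
force: [0.7, -0.4, -3.6]
width: 0.254
```

Run:
```python
from h import *
delta([.492,.4535,.06],-1.45)
s=arm.observe();print(s['position'],s['width'],s['force'],np.round(s['joints'],2))
```

```text
to [0.492  0.4535 0.06  ] trans [ -0.3 -41.   25.5] turn [[0.0, 0.0, 1.39], [-0.0, 0.0, -1.751]] q7 -0.56 curyaw -0.06 t 5.77
[0.48984659 0.4125118  0.08550387] 0.25427033180985986 [ 0.65971812 -0.35522359 -3.64551372] [-1.07  0.62  0.43  1.71 -0.32  0.88 -0.56]
```

Emit:
jog_arm:
  commands:
    - {"translation": [0, -20, 0], "turn": [0, 0, 0.12]}
    - {"translation": [0, -41, 0], "turn": [0, 0, 0.24]}
    - {"translation": [0, -41, 0], "turn": [0, 0, 0.36]}
    - {"translation": [0, -41, 0], "turn": [0, 0, 0.48]}
    - {"translation": [0, -41, 0], "turn": [0, 0, 0.6]}
    - {"translation": [0, -41, 0], "turn": [0, 0, 0.72]}
    - {"translation": [0, -41, 0], "turn": [0, 0, 0.84]}
    - {"translation": [0, -41, 0], "turn": [0, 0, 0.96]}
    - {"translation": [0, -41, 0], "turn": [0, 0, 1.08]}
    - {"translation": [0, -41, 0], "turn": [0, 0, 1.2]}
    - {"translation": [0, -41, 0], "turn": [0, 0, 1.31]}
    - {"translation": [0, -41, 0], "turn": [0, 0, 1.39]}

```text
clock: 6.77
position: [0.492, 0.4525, 0.0851]
ee_rot: [2.35, -2.083, -0.0]
force: [-0.4, 0.1, -2.7]
width: 0.257
```

Emit:
jog_arm:
  commands:
    - {"translation": [0, 0, 0], "turn": [0, 0, 0]}
    - {"translation": [0, 0, 0], "turn": [0, 0, 0]}

```text
clock: 6.93
position: [0.4921, 0.4524, 0.0852]
ee_rot: [2.359, -2.073, 0.001]
force: [-0.5, 0.4, -2.5]
width: 0.259
```

Run:
```python
from h import *
ci,im=find(['con_rod_mid','con_rod_big_end','rod_pad_mark'],'pics/w3.png')
delta([.492,.4535,.011],-1.45); print(arm.observe()['joints'])
```

```text
con_rod_mid 0.68 [319. 315.] [0.4546 0.4454]
to [0.492  0.4535 0.011 ] trans [-1.1  0.4 74.7] turn [[0.0, 0.0, 0.007], [-0.0, 0.0, -3.135]] q7 -1.73 curyaw -1.443 t 7.13
[-1.30118007  0.7595289   0.80093157  1.64889599 -0.62502556  1.00710809
 -1.73439681]
```

View pics/w3.png

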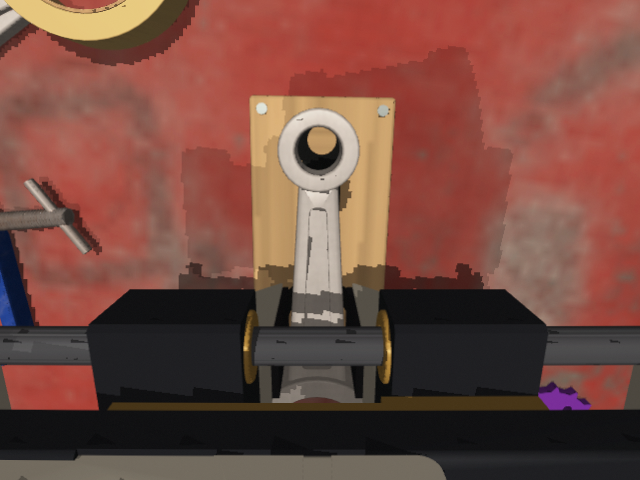

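Emit:
jog_arm:
  commands:
    - {"translation": [-1, 0, 30], "turn": [0, 0, 0]}
    - {"translation": [-1, 0, 50], "turn": [0, 0, 0]}
    - {"translation": [-1, 0, 62], "turn": [0, 0, 0]}
    - {"translation": [-1, 0, 68], "turn": [0, 0, 0]}
    - {"translation": [-1, 0, 72], "turn": [0, 0, 0]}
    - {"translation": [-1, 0, 74], "turn": [0, 0, 0]}
    - {"translation": [-1, 0, 74], "turn": [0, 0, 0]}
    - {"translation": [-1, 0, 74], "turn": [0, 0, 0]}

```text
clock: 7.8
position: [0.493, 0.4538, 0.0127]
ee_rot: [-2.356, 2.077, -0.0]
force: [0.6, -0.2, -3.1]
width: 0.258
```

Emit:
jog_arm:
  commands:
    - {"translation": [0, 0, 0], "turn": [0, 0, 0]}
    - {"translation": [0, 0, 0], "turn": [0, 0, 0]}
    - {"translation": [0, 0, 0], "turn": [0, 0, 0]}
    - {"translation": [0, 0, 0], "turn": [0, 0, 0]}
    - {"translation": [0, 0, 0], "turn": [0, 0, 0]}
    - {"translation": [0, 0, 0], "turn": [0, 0, 0]}
    - {"translation": [0, 0, -30], "turn": [0, 0, 0]}
    - {"translation": [0, 0, -60], "turn": [0, 0, 0]}
    - {"translation": [0, 0, -100], "turn": [0, 0, 0]}
    - {"translation": [0, 0, -140], "turn": [0, 0, 0]}
    - {"translation": [0, 0, -180], "turn": [0, 0, 0]}
    - {"translation": [0, 0, -200], "turn": [0, 0, 0]}
  claw: -1

```text
clock: 8.8
position: [0.4942, 0.4537, 0.2171]
ee_rot: [-2.352, 2.075, -0.002]
force: [0.2, 0.7, 0.0]
width: 0.993
```

Run:
```python
from h import *
ci,im=find(['con_rod_mid','con_rod_big_end'],'pics/w4.png'); woods(ci,im)
delta([.50,.1,.26],.2)
```

```text
con_rod_mid 0.78 [315. 216.] [0.4915 0.455 ]
con_rod_big_end 0.66 [319. 271.] [0.4407 0.4446]
wood px (322, 205) centre mm [496.5 450.7] size [169.1  79.6] ang 6.6
wood px (174, 40) centre mm [621.5 586. ] size [ 60.5 105.7] ang 6.9
to [0.5  0.1  0.26] trans [351.8  37.6 -47.2] turn [[-0.0, 0.004, 1.497], [-0.004, -0.0, -1.645]] q7 -1.82 curyaw -1.445 t 8.95
```

View pics/w4.png

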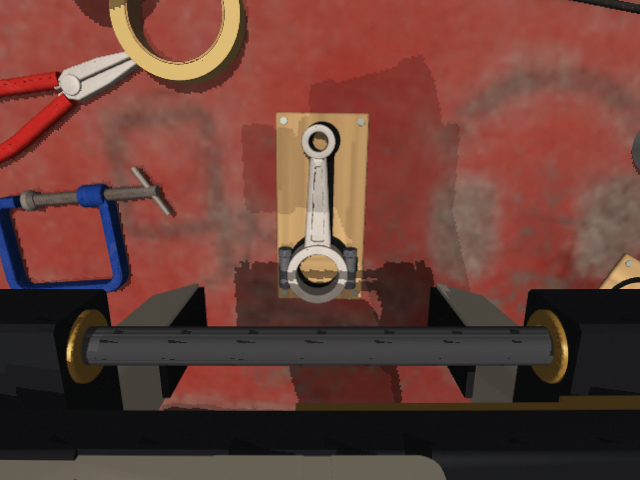

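The rod lies on its pad, small eye at (319,141) and big eye at (319,271), within a few mm of the outline. Next I survey the other parts.

Emit:
jog_arm:
  commands:
    - {"translation": [30, 4, -20], "turn": [0, 0, -0.12]}
    - {"translation": [60, 8, -50], "turn": [0, 0, -0.24]}
    - {"translation": [90, 12, -60], "turn": [0, 0, -0.36]}
    - {"translation": [120, 16, -60], "turn": [0, 0, -0.48]}
    - {"translation": [150, 20, -60], "turn": [0, 0, -0.6]}
    - {"translation": [180, 22, -60], "turn": [0, 0, -0.72]}
    - {"translation": [210, 25, -60], "turn": [0, 0, -0.84]}
    - {"translation": [240, 28, -60], "turn": [0, 0, -0.96]}
    - {"translation": [270, 31, -60], "turn": [0, 0, -1.08]}
    - {"translation": [300, 34, -60], "turn": [0, 0, -1.2]}
    - {"translation": [330, 36, -60], "turn": [0, 0, -1.32]}
    - {"translation": [350, 38, -60], "turn": [0, 0, -1.44]}

```text
clock: 9.95
position: [0.4976, 0.0983, 0.2706]
ee_rot: [3.14, -0.002, -0.003]
force: [-0.1, 0.7, -0.0]
width: 1.001
```

Run:
```python
from h import *
delta([.48,.03,.28],1.35)
```

```text
to [0.48 0.03 0.28] trans [-17.6  68.4  -9.3] turn [[-0.0, 0.002, -1.351], [0.002, 0.0, 1.79]] q7 -0.11 curyaw -0.001 t 9.95
```

Emit:
jog_arm:
  commands:
    - {"translation": [22, 68, -20], "turn": [0, 0, -0.12]}
    - {"translation": [22, 68, -20], "turn": [0, 0, -0.24]}
    - {"translation": [22, 68, -20], "turn": [0, 0, -0.36]}
    - {"translation": [22, 68, -20], "turn": [0, 0, -0.48]}
    - {"translation": [22, 68, -20], "turn": [0, 0, -0.6]}
    - {"translation": [22, 68, -20], "turn": [0, 0, -0.72]}
    - {"translation": [22, 68, -20], "turn": [0, 0, -0.84]}
    - {"translation": [22, 68, -20], "turn": [0, 0, -0.96]}
    - {"translation": [22, 68, -20], "turn": [0, 0, -1.08]}
    - {"translation": [22, 68, -20], "turn": [0, 0, -1.2]}
    - {"translation": [22, 68, -20], "turn": [0, 0, -1.35]}
    - {"translation": [22, 68, -20], "turn": [0, 0, -1.35]}

```text
clock: 10.95
position: [0.5194, 0.0335, 0.2903]
ee_rot: [-2.45, -1.964, 0.003]
force: [-0.4, -0.2, 0.1]
width: 1.0
```

Run:
```python
from h import *
ci,im=find(['ball_bearing_mid','sprocket_mid','piston_mid','bearing_pad_mark','sprocket_pad_mark','piston_pad_mark'],'pics/w5.png'); woods(ci,im)
print(np.round(arm.observe()['joints'],2))
```

```text
ball_bearing_mid 0.68 [447. 240.] [0.5938 0.162 ]
sprocket_mid 0.66 [542.  13.] [0.3902 0.282 ]
sprocket_mid 0.56 [316. 265.] [0.5901 0.0153]
piston_mid 0.34 [186. 231.] [ 0.5187 -0.1063]
bearing_pad_mark 0.63 [289. 144.] [0.4566 0.0169]
sprocket_pad_mark 0.89 [183. 231.] [ 0.5222 -0.1186]
piston_pad_mark 0.71 [402.  98.] [0.4376 0.1384]
wood px (183, 229) centre mm [ 520.4 -117.6] size [83.9 84.4] ang 4.0
wood px (287, 143) centre mm [456.1  15.2] size [84.3 83.9] ang 78.1
wood px (416, 119) centre mm [465.2 154.2] size [131.4 122.7] ang 68.5
[-0.57  0.22  0.5   1.76 -0.11  1.2   1.3 ]
```

View pics/w5.png

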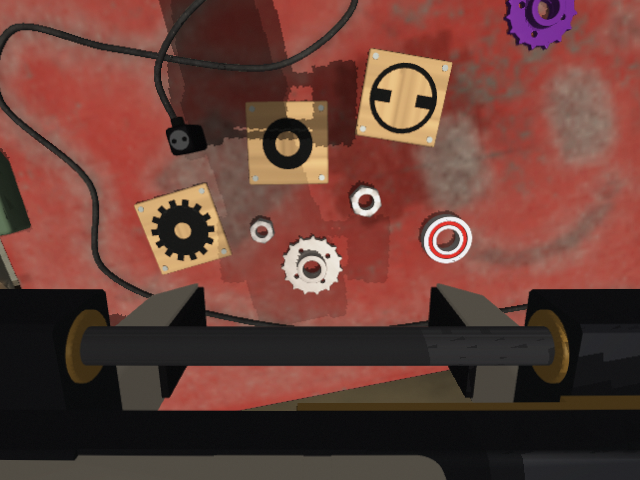

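Run:
```python
from h import *
ci=arm.camera_info('wrist')
for n,p,z in [('bear',(446.5,239.5),.015),('sproc hub',(312,265),.019),('sproc disc',(312,265),.007),('bpad',(288,143),.005),('spad',(183,230),.005),('ppad',(403,98),.005)]: print(n,px2w(ci,p,z)[:2])
delta([.592,.160,.14],1.4)
```

```text
bear [0.59376901 0.15947563]
sproc hub [0.58798768 0.01160398]
sproc disc [0.59176022 0.01057896]
bpad [0.45701357 0.01644731]
spad [ 0.52121095 -0.11853309]
ppad [0.44005984 0.14077792]
to [0.592 0.16  0.14 ] trans [139.5  41.5 151.5] turn [[-0.0, 0.0, -0.057], [0.0, 0.0, 3.085]] q7 1.3 curyaw 1.343 t 11.3
```

Emit:
jog_arm:
  commands:
    - {"translation": [35, 11, 30], "turn": [0, 0, 0]}
    - {"translation": [70, 22, 60], "turn": [0, 0, 0]}
    - {"translation": [105, 33, 90], "turn": [0, 0, 0]}
    - {"translation": [139, 43, 110], "turn": [0, 0, 0]}
    - {"translation": [139, 43, 140], "turn": [0, 0, 0]}
    - {"translation": [139, 43, 180], "turn": [0, 0, 0]}
    - {"translation": [139, 43, 220], "turn": [0, 0, 0]}
    - {"translation": [139, 43, 250], "turn": [0, 0, 0]}
    - {"translation": [139, 43, 270], "turn": [0, 0, 0]}
    - {"translation": [139, 43, 280], "turn": [0, 0, 0]}
    - {"translation": [139, 43, 286], "turn": [0, 0, 0]}
    - {"translation": [139, 43, 286], "turn": [0, 0, 0]}

```text
clock: 12.3
position: [0.5932, 0.1592, 0.0053]
ee_rot: [-2.458, -1.956, 0.001]
force: [0.2, -1.2, 0.7]
width: 0.999
```

Emit:
jog_arm:
  commands:
    - {"translation": [0, 0, 0], "turn": [0, 0, 0]}
    - {"translation": [0, 0, 0], "turn": [0, 0, 0]}
    - {"translation": [0, 0, 0], "turn": [0, 0, 0]}
    - {"translation": [0, 0, 0], "turn": [0, 0, 0]}
    - {"translation": [0, 0, 0], "turn": [0, 0, 0]}
    - {"translation": [0, 0, 0], "turn": [0, 0, 0]}
    - {"translation": [0, 0, 0], "turn": [0, 0, 0]}
    - {"translation": [0, 0, 0], "turn": [0, 0, 0]}
    - {"translation": [0, 0, 0], "turn": [0, 0, 0]}
    - {"translation": [0, 0, 0], "turn": [0, 0, 0]}
  claw: 1
  grip_force: 25

```text
clock: 13.13
position: [0.5934, 0.1594, 0.006]
ee_rot: [-2.458, -1.957, -0.001]
force: [-0.8, -0.6, 5.4]
width: 0.544
```

Emit:
jog_arm:
  commands:
    - {"translation": [0, 0, -20], "turn": [0, 0, 0]}
    - {"translation": [0, 0, -50], "turn": [0, 0, 0]}
    - {"translation": [0, 0, -80], "turn": [0, 0, 0]}
    - {"translation": [0, 0, -80], "turn": [0, 0, 0]}

```text
clock: 13.47
position: [0.5963, 0.1594, 0.0907]
ee_rot: [2.456, 1.955, 0.01]
force: [1.4, 0.3, -0.5]
width: 0.549
```

Run:
```python
from h import *
print(arm.observe()['width']*92)
delta([.4565,.016,.06],1.35)
```

```text
50.46790775202015
to [0.4565 0.016  0.06  ] trans [-171.2 -104.2   29.5] turn [[0.006, -0.003, -0.006], [-0.005, -0.01, 3.136]] q7 1.25 curyaw 1.344 t 13.47
```

Emit:
jog_arm:
  commands:
    - {"translation": [-30, -18, 0], "turn": [0, 0, 0]}
    - {"translation": [-60, -36, 0], "turn": [0, 0, 0]}
    - {"translation": [-90, -54, 0], "turn": [0, 0, 0]}
    - {"translation": [-120, -72, 0], "turn": [0, 0, 0]}
    - {"translation": [-150, -90, 20], "turn": [0, 0, 0]}
    - {"translation": [-171, -104, 40], "turn": [0, 0, 0]}
    - {"translation": [-171, -104, 50], "turn": [0, 0, 0]}
    - {"translation": [-171, -104, 50], "turn": [0, 0, 0]}
    - {"translation": [-171, -104, 50], "turn": [0, 0, 0]}

```text
clock: 14.22
position: [0.4537, 0.0159, 0.0354]
ee_rot: [-2.458, -1.956, 0.001]
force: [0.2, -0.3, -1.2]
width: 0.542
```

Run:
```python
from h import *
delta([.457,.016,.0115],1.35)
```

```text
to [0.457  0.016  0.0115] trans [ 0.8  3.2 23.9] turn [[-0.001, 0.0, -0.005], [0.0, 0.001, 3.136]] q7 1.51 curyaw 1.345 t 14.22
```

Emit:
jog_arm:
  commands:
    - {"translation": [1, 3, 10], "turn": [0, 0, 0]}
    - {"translation": [1, 3, 18], "turn": [0, 0, 0]}
    - {"translation": [1, 3, 22], "turn": [0, 0, 0]}
    - {"translation": [1, 3, 24], "turn": [0, 0, 0]}
    - {"translation": [1, 3, 24], "turn": [0, 0, 0]}
    - {"translation": [1, 3, 24], "turn": [0, 0, 0]}

```text
clock: 14.72
position: [0.4568, 0.0162, 0.0116]
ee_rot: [-2.457, -1.957, 0.0]
force: [-0.5, 0.9, -1.7]
width: 0.546
```

Emit:
jog_arm:
  commands:
    - {"translation": [0, 0, 0], "turn": [0, 0, 0]}
    - {"translation": [0, 0, 0], "turn": [0, 0, 0]}
    - {"translation": [0, 0, 0], "turn": [0, 0, 0]}
    - {"translation": [0, 0, 0], "turn": [0, 0, 0]}
    - {"translation": [0, 0, 0], "turn": [0, 0, 0]}
    - {"translation": [0, 0, 0], "turn": [0, 0, 0]}
    - {"translation": [0, 0, -25], "turn": [0, 0, 0]}
    - {"translation": [0, 0, -60], "turn": [0, 0, 0]}
    - {"translation": [0, 0, -100], "turn": [0, 0, 0]}
    - {"translation": [0, 0, -140], "turn": [0, 0, 0]}
    - {"translation": [0, 0, -170], "turn": [0, 0, 0]}
    - {"translation": [0, 0, -170], "turn": [0, 0, 0]}
  claw: -1

```text
clock: 15.72
position: [0.4599, 0.0162, 0.1872]
ee_rot: [2.455, 1.954, 0.013]
force: [1.5, 0.6, 0.3]
width: 1.0
```

Run:
```python
from h import *
ci,im=find(['ball_bearing_mid','bearing_pad_mark','sprocket_mid'],'pics/w6.png'); woods(ci,im)
delta([.589,.0125,.14],1.35)
```

```text
ball_bearing_mid 0.79 [315. 213.] [0.4567 0.0154]
bearing_pad_mark 0.93 [318. 215.] [0.4596 0.017 ]
sprocket_mid 0.68 [344. 358.] [0.5923 0.0111]
wood px (181, 293) centre mm [ 511.4 -118.2] size [65.1 84.3] ang 3.4
wood px (314, 211) centre mm [456.3  15.1] size [84.1 83.6] ang 78.3
wood px (473, 179) centre mm [464.8 153.3] size [129.3 122.8] ang 68.3
to [0.589  0.0125 0.14  ] trans [ 26.1 130.5  40.7] turn [[-0.001, 0.0, -0.005], [0.001, 0.002, 3.137]] q7 1.34 curyaw 1.345 t 15.92
```

View pics/w6.png

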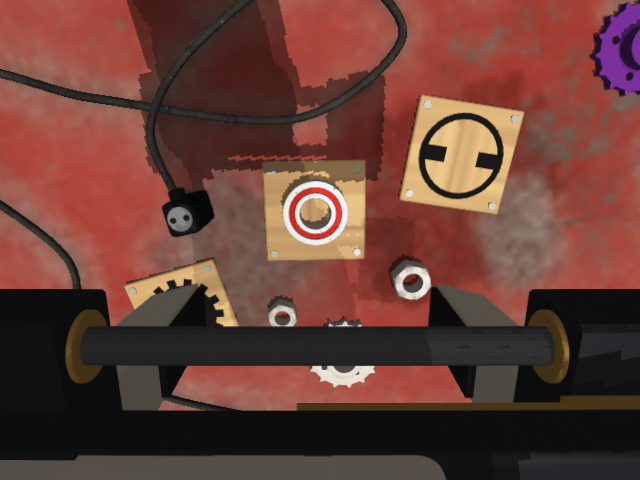

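Emit:
jog_arm:
  commands:
    - {"translation": [8, 40, 0], "turn": [0, 0, 0]}
    - {"translation": [16, 80, 0], "turn": [0, 0, 0]}
    - {"translation": [26, 110, 0], "turn": [0, 0, 0]}
    - {"translation": [26, 130, 0], "turn": [0, 0, 0]}
    - {"translation": [26, 130, 0], "turn": [0, 0, 0]}
    - {"translation": [26, 130, 0], "turn": [0, 0, 0]}
    - {"translation": [26, 130, 0], "turn": [0, 0, 0]}
  claw: -0.3

```text
clock: 16.5
position: [0.5877, 0.012, 0.1801]
ee_rot: [-2.457, -1.955, 0.005]
force: [-0.3, -0.9, -0.2]
width: 0.653
```

Run:
```python
from h import *
ci,im=find(['sprocket_mid'],'pics/w7.png')
for d in arm.trace('wrist','sprocket_mid')[:2]:
    ys,xs=np.nonzero(d['region']); print(d['confidence'],d['box'],xs.mean(),ys.mean())
    b=d['box'];  print(px2w(ci,(b[0]+b[2]/2,b[1]+b[3]/2),.007)[:2])
delta([.589,.012,.0095],1.35)
cv2.imwrite('pics/w7c.png',im[100:350,200:440])
```

```text
sprocket_mid 0.58 [319. 224.] [0.5903 0.0126]
0.84 [275.6, 182.7, 79.3, 82.1] 316.7944226780364 223.11246831067066
[0.58993692 0.00921696]
to [0.589  0.012  0.0095] trans [ -0.3   1.2 171.9] turn [[-0.001, -0.0, -0.005], [-0.0, 0.002, 3.137]] q7 1.46 curyaw 1.345 t 16.65
```

View pics/w7.png

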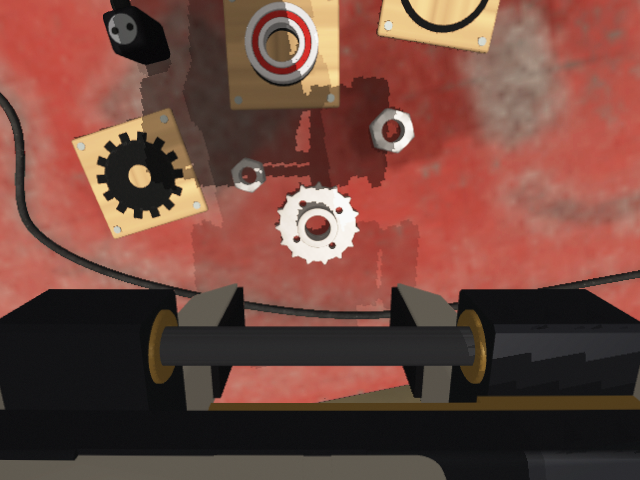

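Emit:
jog_arm:
  commands:
    - {"translation": [-1, 2, 40], "turn": [0, 0, 0]}
    - {"translation": [-1, 2, 80], "turn": [0, 0, 0]}
    - {"translation": [-1, 2, 115], "turn": [0, 0, 0]}
    - {"translation": [-1, 2, 140], "turn": [0, 0, 0]}
    - {"translation": [-1, 2, 155], "turn": [0, 0, 0]}
    - {"translation": [-1, 2, 164], "turn": [0, 0, 0]}
    - {"translation": [-1, 2, 169], "turn": [0, 0, 0]}
    - {"translation": [-1, 2, 171], "turn": [0, 0, 0]}
    - {"translation": [-1, 2, 171], "turn": [0, 0, 0]}
    - {"translation": [-1, 2, 171], "turn": [0, 0, 0]}

```text
clock: 17.48
position: [0.5917, 0.011, 0.0118]
ee_rot: [2.457, 1.956, 0.003]
force: [0.2, 0.5, -0.2]
width: 0.648
```

Emit:
jog_arm:
  commands:
    - {"translation": [0, 0, 0], "turn": [0, 0, 0]}
    - {"translation": [0, 0, 0], "turn": [0, 0, 0]}
    - {"translation": [0, 0, 0], "turn": [0, 0, 0]}
    - {"translation": [0, 0, 0], "turn": [0, 0, 0]}
    - {"translation": [0, 0, 0], "turn": [0, 0, 0]}
    - {"translation": [0, 0, 0], "turn": [0, 0, 0]}
    - {"translation": [0, 0, 0], "turn": [0, 0, 0]}
    - {"translation": [0, 0, 0], "turn": [0, 0, 0]}
    - {"translation": [0, 0, 0], "turn": [0, 0, 0]}
  claw: 1
  grip_force: 30

```text
clock: 18.23
position: [0.5911, 0.011, 0.0109]
ee_rot: [2.458, 1.957, 0.001]
force: [-0.5, 1.0, 4.0]
width: 0.328
```

Emit:
jog_arm:
  commands:
    - {"translation": [0, 0, -10], "turn": [0, 0, 0]}
    - {"translation": [0, 0, -30], "turn": [0, 0, 0]}
    - {"translation": [0, 0, -60], "turn": [0, 0, 0]}
    - {"translation": [0, 0, -60], "turn": [0, 0, 0]}
    - {"translation": [0, 0, -60], "turn": [0, 0, 0]}

```text
clock: 18.65
position: [0.5921, 0.0108, 0.0724]
ee_rot: [2.456, 1.956, 0.004]
force: [-0.3, -0.2, -3.4]
width: 0.327
```

Run:
```python
from h import *
print(arm.observe()['width']*92)
delta([.521,-.118,.04],1.35)
```

```text
30.09695126325014
to [ 0.521 -0.118  0.04 ] trans [-141.5  -40.5   32.2] turn [[0.003, -0.001, -0.005], [-0.002, -0.005, 3.136]] q7 1.53 curyaw 1.345 t 18.65
```

Emit:
jog_arm:
  commands:
    - {"translation": [-30, -9, 0], "turn": [0, 0, 0]}
    - {"translation": [-60, -17, 0], "turn": [0, 0, 0]}
    - {"translation": [-90, -25, 0], "turn": [0, 0, 0]}
    - {"translation": [-120, -33, 0], "turn": [0, 0, 0]}
    - {"translation": [-141, -39, 10], "turn": [0, 0, 0]}
    - {"translation": [-141, -39, 25], "turn": [0, 0, 0]}
    - {"translation": [-141, -39, 32], "turn": [0, 0, 0]}
    - {"translation": [-141, -39, 32], "turn": [0, 0, 0]}
    - {"translation": [-141, -39, 32], "turn": [0, 0, 0]}

```text
clock: 19.4
position: [0.5212, -0.1168, 0.0381]
ee_rot: [-2.455, -1.957, 0.001]
force: [0.9, -0.1, -2.2]
width: 0.327
```

Run:
```python
from h import *
delta([.522,-.118,.0165],1.35)
```

```text
to [ 0.522  -0.118   0.0165] trans [-1.   1.1 21.6] turn [[-0.002, -0.0, -0.004], [-0.0, 0.003, 3.138]] q7 1.79 curyaw 1.346 t 19.4
```

Emit:
jog_arm:
  commands:
    - {"translation": [-1, 1, 10], "turn": [0, 0, 0]}
    - {"translation": [-1, 1, 16], "turn": [0, 0, 0]}
    - {"translation": [-1, 1, 20], "turn": [0, 0, 0]}
    - {"translation": [-1, 1, 22], "turn": [0, 0, 0]}
    - {"translation": [-1, 1, 22], "turn": [0, 0, 0]}
    - {"translation": [-1, 1, 22], "turn": [0, 0, 0]}

```text
clock: 19.9
position: [0.5222, -0.1189, 0.0167]
ee_rot: [-2.458, -1.957, 0.0]
force: [0.7, 0.2, -2.2]
width: 0.327
```

Emit:
jog_arm:
  commands:
    - {"translation": [0, 0, 0], "turn": [0, 0, 0]}
    - {"translation": [0, 0, 0], "turn": [0, 0, 0]}
    - {"translation": [0, 0, 0], "turn": [0, 0, 0]}
    - {"translation": [0, 0, 0], "turn": [0, 0, 0]}
    - {"translation": [0, 0, 0], "turn": [0, 0, 0]}
    - {"translation": [0, 0, 0], "turn": [0, 0, 0]}
    - {"translation": [0, 0, -25], "turn": [0, 0, 0]}
    - {"translation": [0, 0, -60], "turn": [0, 0, 0]}
    - {"translation": [0, 0, -100], "turn": [0, 0, 0]}
    - {"translation": [0, 0, -140], "turn": [0, 0, 0]}
    - {"translation": [0, 0, -170], "turn": [0, 0, 0]}
    - {"translation": [0, 0, -170], "turn": [0, 0, 0]}
  claw: -0.3

```text
clock: 20.9
position: [0.5253, -0.1201, 0.1928]
ee_rot: [2.453, 1.952, 0.011]
force: [1.8, -1.1, 0.9]
width: 0.648
```

Run:
```python
from h import *
ci,im=find(['sprocket_mid','sprocket_pad_mark','piston_mid'],'pics/w8.png'); woods(ci,im)
delta([.646,-.222,.21],1.35)
```

```text
sprocket_mid 0.81 [321. 214.] [ 0.5252 -0.117 ]
sprocket_pad_mark 0.92 [318. 210.] [ 0.5224 -0.1184]
piston_mid 0.96 [225. 382.] [ 0.6504 -0.2331]
piston_mid 0.6 [475.  89.] [0.4554 0.0137]
wood px (318, 217) centre mm [ 520.7 -117.9] size [83.4 84.1] ang 3.9
wood px (467, 90) centre mm [456.  15.] size [83.9 84.2] ang 78.0
wood px (598, 47) centre mm [445.6 127.6] size [69.3 64.4] ang 70.8
to [ 0.646 -0.222  0.21 ] trans [-72.9 144.5 -24.4] turn [[-0.002, -0.0, -0.005], [-0.0, 0.002, 3.137]] q7 1.68 curyaw 1.345 t 21.1
```

View pics/w8.png

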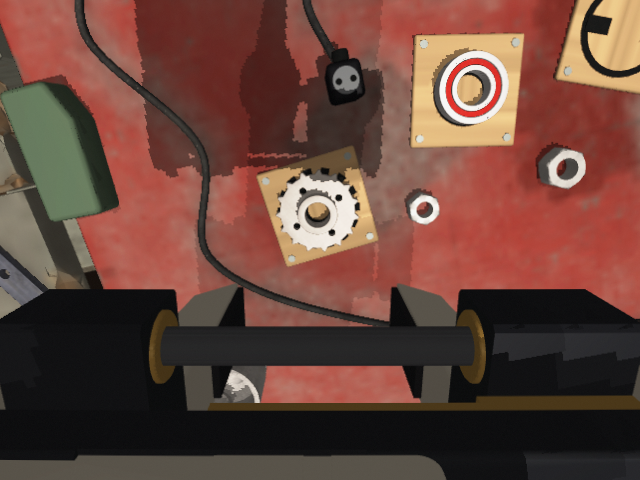

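The sprocket sits on its outline at (318,213). The piston is next: I hover over it with the claw fully open.

Emit:
jog_arm:
  commands:
    - {"translation": [-18, 36, -25], "turn": [0, 0, 0]}
    - {"translation": [-36, 72, -25], "turn": [0, 0, 0]}
    - {"translation": [-54, 108, -25], "turn": [0, 0, 0]}
    - {"translation": [-70, 130, -25], "turn": [0, 0, 0]}
    - {"translation": [-73, 144, -25], "turn": [0, 0, 0]}
    - {"translation": [-73, 144, -25], "turn": [0, 0, 0]}
    - {"translation": [-73, 144, -25], "turn": [0, 0, 0]}
    - {"translation": [-73, 144, -25], "turn": [0, 0, 0]}
  claw: -1

```text
clock: 21.77
position: [0.645, -0.2214, 0.2102]
ee_rot: [-2.455, -1.956, 0.002]
force: [0.2, 0.1, 0.3]
width: 0.997
```

Run:
```python
from h import *
ci,im=find(['piston_mid'],'pics/w9.png')
for d in arm.trace('wrist','piston_mid')[:1]: print(d['confidence'],d['box'])
delta([.646,-.222,.02],1.35)
```

```text
piston_mid 0.7 [306. 224.] [ 0.6478 -0.2322]
0.69 [257.7, 181.1, 90.7, 94.5]
to [ 0.646 -0.222  0.02 ] trans [ -0.7   0.7 191.7] turn [[-0.001, -0.001, -0.004], [-0.001, 0.001, 3.137]] q7 1.84 curyaw 1.346 t 21.92
```

View pics/w9.png

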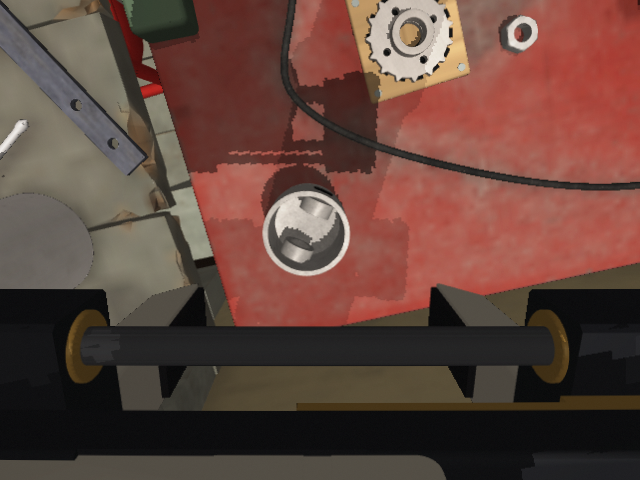

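Run:
```python
from h import *
ci=arm.camera_info('wrist'); p=px2w(ci,(306,232),.058); print(p, px2w(ci,(262,232),.058)-px2w(ci,(350,232),.058))
delta([p[0],p[1],.02],1.35)
```

```text
[ 0.64891748 -0.23123475  0.058     ] [-0.01511477 -0.06618836  0.        ]
to [ 0.6489 -0.2312  0.02  ] trans [ -9.1   5.6 191.7] turn [[-0.001, -0.001, -0.004], [-0.001, 0.001, 3.137]] q7 1.84 curyaw 1.346 t 21.92
```

Emit:
jog_arm:
  commands:
    - {"translation": [-9, 5, 0], "turn": [0, 0, 0]}
    - {"translation": [-9, 5, 30], "turn": [0, 0, 0]}
    - {"translation": [-9, 5, 65], "turn": [0, 0, 0]}
    - {"translation": [-9, 5, 100], "turn": [0, 0, 0]}
    - {"translation": [-9, 5, 125], "turn": [0, 0, 0]}
    - {"translation": [-9, 5, 145], "turn": [0, 0, 0]}
    - {"translation": [-9, 5, 165], "turn": [0, 0, 0]}
    - {"translation": [-9, 5, 180], "turn": [0, 0, 0]}
    - {"translation": [-9, 5, 188], "turn": [0, 0, 0]}
    - {"translation": [-9, 5, 192], "turn": [0, 0, 0]}
    - {"translation": [-9, 5, 192], "turn": [0, 0, 0]}

```text
clock: 22.83
position: [0.6488, -0.2324, 0.0194]
ee_rot: [-2.457, -1.957, 0.001]
force: [0.5, 0.4, 0.9]
width: 0.998
```

Emit:
jog_arm:
  commands:
    - {"translation": [0, 0, 0], "turn": [0, 0, 0]}
    - {"translation": [0, 0, 0], "turn": [0, 0, 0]}
    - {"translation": [0, 0, 0], "turn": [0, 0, 0]}
    - {"translation": [0, 0, 0], "turn": [0, 0, 0]}
    - {"translation": [0, 0, 0], "turn": [0, 0, 0]}
    - {"translation": [0, 0, 0], "turn": [0, 0, 0]}
    - {"translation": [0, 0, 0], "turn": [0, 0, 0]}
    - {"translation": [0, 0, 0], "turn": [0, 0, 0]}
  claw: 1
  grip_force: 30

```text
clock: 23.5
position: [0.6495, -0.2321, 0.0205]
ee_rot: [2.457, 1.957, 0.001]
force: [-1.7, 1.5, 5.7]
width: 0.722
```

Emit:
jog_arm:
  commands:
    - {"translation": [0, 0, -15], "turn": [0, 0, 0]}
    - {"translation": [0, 0, -45], "turn": [0, 0, 0]}
    - {"translation": [0, 0, -80], "turn": [0, 0, 0]}
    - {"translation": [0, 0, -100], "turn": [0, 0, 0]}
    - {"translation": [0, 0, -100], "turn": [0, 0, 0]}
    - {"translation": [0, 0, -100], "turn": [0, 0, 0]}

```text
clock: 24.0
position: [0.6493, -0.2324, 0.1204]
ee_rot: [2.457, 1.956, 0.002]
force: [0.0, 0.9, -3.4]
width: 0.721
```

Run:
```python
from h import *
print(arm.observe()['width']*92,arm.observe()['force'])
delta([.439,.139,.10],1.35); print(np.round(arm.observe()['joints'],2))
```

```text
66.30184541310031 [ 0.00879333  0.90466395 -3.38480447]
to [0.439 0.139 0.1  ] trans [ 314.9 -288.2   19.9] turn [[0.002, -0.0, -0.005], [-0.0, -0.003, 3.137]] q7 1.88 curyaw 1.345 t 24.0
[-0.02  0.66  0.47  1.54 -0.33  1.01  1.88]
```

Emit:
jog_arm:
  commands:
    - {"translation": [20, -18, 0], "turn": [0, 0, 0]}
    - {"translation": [45, -41, 0], "turn": [0, 0, 0]}
    - {"translation": [75, -69, 0], "turn": [0, 0, 0]}
    - {"translation": [105, -96, 0], "turn": [0, 0, 0]}
    - {"translation": [135, -124, 0], "turn": [0, 0, 0]}
    - {"translation": [165, -151, 0], "turn": [0, 0, 0]}
    - {"translation": [195, -178, 0], "turn": [0, 0, 0]}
    - {"translation": [225, -206, 0], "turn": [0, 0, 0]}
    - {"translation": [255, -233, 0], "turn": [0, 0, 0]}
    - {"translation": [280, -256, 0], "turn": [0, 0, 0]}
    - {"translation": [300, -275, 10], "turn": [0, 0, 0]}
    - {"translation": [315, -288, 40], "turn": [0, 0, 0]}

```text
clock: 25.0
position: [0.4381, 0.1425, 0.0806]
ee_rot: [-2.454, -1.96, -0.005]
force: [1.8, 1.7, -1.7]
width: 0.721
```

Emit:
jog_arm:
  commands:
    - {"translation": [0, 0, 0], "turn": [0, 0, 0]}
    - {"translation": [0, 0, 0], "turn": [0, 0, 0]}
    - {"translation": [0, 0, 0], "turn": [0, 0, 0]}

```text
clock: 25.25
position: [0.4383, 0.1384, 0.079]
ee_rot: [2.458, 1.957, -0.004]
force: [0.3, 0.0, -2.2]
width: 0.719
```

Run:
```python
from h import *
delta([.439,.1385,.026],1.35); print(arm.observe()['width'])
```

```text
to [0.439  0.1385 0.026 ] trans [ 0.4  0.7 53. ] turn [[-0.001, 0.002, -0.005], [0.003, 0.002, 3.136]] q7 1.21 curyaw 1.345 t 25.25
0.7191305429997538
```

Emit:
jog_arm:
  commands:
    - {"translation": [0, 1, 15], "turn": [0, 0, 0]}
    - {"translation": [0, 1, 30], "turn": [0, 0, 0]}
    - {"translation": [0, 1, 42], "turn": [0, 0, 0]}
    - {"translation": [0, 1, 49], "turn": [0, 0, 0]}
    - {"translation": [0, 1, 52], "turn": [0, 0, 0]}
    - {"translation": [0, 1, 53], "turn": [0, 0, 0]}
    - {"translation": [0, 1, 53], "turn": [0, 0, 0]}
    - {"translation": [0, 1, 53], "turn": [0, 0, 0]}

```text
clock: 25.92
position: [0.4403, 0.139, 0.0273]
ee_rot: [2.458, 1.956, 0.001]
force: [-0.4, 0.4, -2.7]
width: 0.721
```

Emit:
jog_arm:
  commands:
    - {"translation": [0, 0, 0], "turn": [0, 0, 0]}
    - {"translation": [0, 0, 0], "turn": [0, 0, 0]}
    - {"translation": [0, 0, 0], "turn": [0, 0, 0]}
    - {"translation": [0, 0, 0], "turn": [0, 0, 0]}
    - {"translation": [0, 0, 0], "turn": [0, 0, 0]}
    - {"translation": [0, 0, 0], "turn": [0, 0, 0]}
    - {"translation": [0, 0, -25], "turn": [0, 0, 0]}
    - {"translation": [0, 0, -60], "turn": [0, 0, 0]}
    - {"translation": [0, 0, -100], "turn": [0, 0, 0]}
    - {"translation": [0, 0, -140], "turn": [0, 0, 0]}
    - {"translation": [0, 0, -180], "turn": [0, 0, 0]}
    - {"translation": [0, 0, -200], "turn": [0, 0, 0]}
  claw: -1

```text
clock: 26.92
position: [0.4413, 0.1391, 0.2311]
ee_rot: [2.458, 1.956, 0.008]
force: [0.3, 1.3, 0.0]
width: 1.001
```

Run:
```python
from h import *
ci,im=find(['piston_mid','ball_bearing_mid'],'pics/w10.png'); woods(ci,im)
for d in arm.trace('wrist','piston_mid')[:1]: print(d['confidence'],d['box'])
t=arm.get_image('top'); cv2.imwrite('pics/top1.png',cv2.resize(t[180:380,130:490],None,fx=2.2,fy=2.2))
```

```text
ball_bearing_mid 0.98 [195. 253.] [0.4578 0.0159]
wood px (194, 250) centre mm [455.9  15.2] size [84.6 83.9] ang 78.4
wood px (619, 193) centre mm [499.3 418.3] size [ 35.7 172.9] ang 88.6
0.93 [269.1, 170.6, 90.2, 87.8]
```

View pics/w10.png

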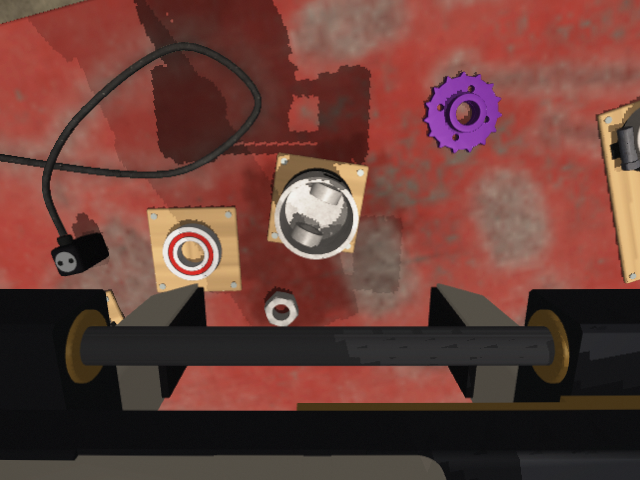

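View pics/top1.png

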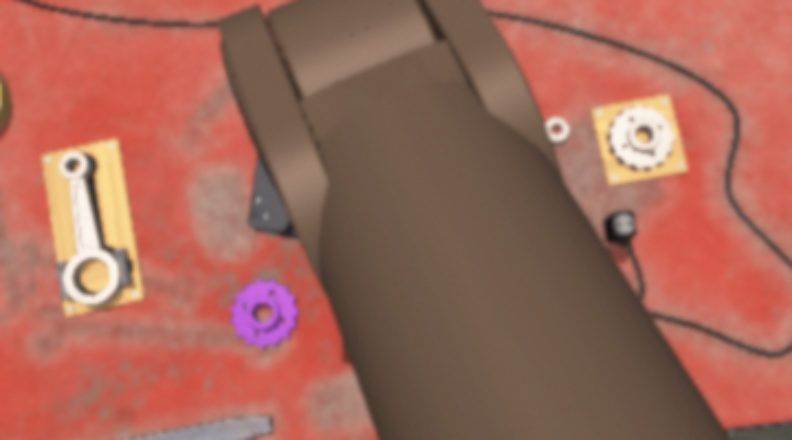

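Run:
```python
from h import *
ci=arm.camera_info('wrist'); print('piston',px2w(ci,(316,218),.063),px2w(ci,(314.2,214.5),.05))
delta([.47,.44,.29],1.35)
```

```text
piston [0.43550899 0.13842099 0.063     ] [0.43492232 0.1370131  0.05      ]
to [0.47 0.44 0.29] trans [300.2 -37.4 -63.9] turn [[-0.001, 0.0, -0.005], [0.0, 0.001, 3.137]] q7 1.05 curyaw 1.345 t 27.17
```

Emit:
jog_arm:
  commands:
    - {"translation": [30, -4, -40], "turn": [0, 0, 0]}
    - {"translation": [60, -8, -60], "turn": [0, 0, 0]}
    - {"translation": [90, -12, -60], "turn": [0, 0, 0]}
    - {"translation": [120, -16, -60], "turn": [0, 0, 0]}
    - {"translation": [150, -20, -60], "turn": [0, 0, 0]}
    - {"translation": [180, -24, -60], "turn": [0, 0, 0]}
    - {"translation": [220, -28, -60], "turn": [0, 0, 0]}
    - {"translation": [255, -32, -60], "turn": [0, 0, 0]}
    - {"translation": [285, -36, -60], "turn": [0, 0, 0]}
    - {"translation": [300, -37, -60], "turn": [0, 0, 0]}
    - {"translation": [300, -37, -60], "turn": [0, 0, 0]}
    - {"translation": [300, -37, -60], "turn": [0, 0, 0]}

```text
clock: 28.17
position: [0.4704, 0.4396, 0.2842]
ee_rot: [2.456, 1.957, -0.006]
force: [0.0, 0.2, -0.6]
width: 0.999
```

Run:
```python
from h import *
ci,im=find(['con_rod_mid','con_rod_big_end'],'pics/w11.png'); woods(ci,im)
cv2.imwrite('pics/w11.png',im)
ci2=arm.camera_info('top'); t=arm.get_image('top'); woods(ci2,t)
for n in ['ball_bearing_mid','sprocket_mid','piston_mid','con_rod_mid','con_rod_big_end']:
    h=H[n]+.005
    for d in arm.landmark_of('top',n)[:2]: print(n,round(d['confidence'],2),np.round(px2w(ci2,d['at'],h)[:2],4))
cv2.imwrite('pics/top2.png',cv2.resize(t[180:340,130:490],None,fx=2.2,fy=2.2,interpolation=cv2.INTER_CUBIC))
```

```text
con_rod_mid 0.91 [336. 219.] [0.4939 0.4529]
con_rod_big_end 0.96 [320. 174.] [0.4442 0.4466]
wood px (62, 249) centre mm [460.9 163. ] size [173.4  79.3] ang 13.9
wood px (332, 217) centre mm [496.  450.8] size [169.4  79.9] ang 6.5
wood px (229, 433) centre mm [169.5 346.7] size [395.6 180.7] ang 83.2
wood px (366, 269) centre mm [468.8  11.3] size [130.4 373.8] ang 14.5
wood px (494, 319) centre mm [ 350.1 -277.9] size [579.8 782.4] ang 74.5
ball_bearing_mid 0.84 [0.4547 0.0215]
ball_bearing_mid 0.65 [ 0.5263 -0.1109]
sprocket_mid 0.9 [0.3871 0.2843]
sprocket_mid 0.89 [ 0.523  -0.1129]
piston_mid 0.77 [0.4413 0.1461]
con_rod_mid 0.75 [0.4964 0.4529]
con_rod_big_end 0.83 [0.4468 0.4464]
```

View pics/w11.png

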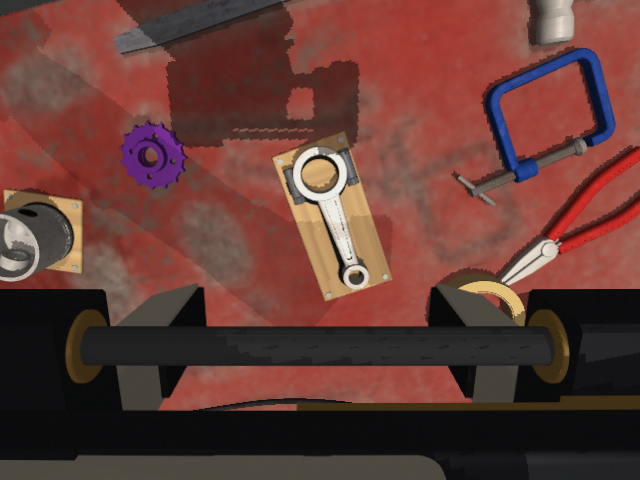

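View pics/top2.png

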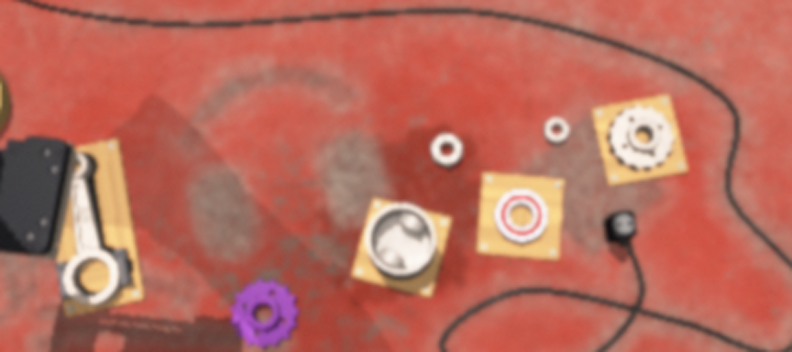

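All four parts are on their pads. The rod is within about 3 mm of its outline, its big end at (320,174) on the outline's big-end side. I'm handing in.

```bash
python3 -c "
from cell import arm
print(arm.observe()['clock'],arm.sign_off())"
```

```text
the job is handed in; nothing more can be done
28.6167 None
```

I set the connecting rod, ball bearing, sprocket and piston on their own pads and released each one. I handed the job in at 28.6 s with the gripper clear. The purple sprocket was left alone.

Offsets from each outline's middle in the last wrist-camera checks, against the 12 mm limit:

| Part | Offset |
|---|---|
| Connecting rod | about 3 mm |
| Ball bearing | about 3 mm or less |
| Sprocket | about 3–5 mm |
| Piston | up to about 4 mm |

- **Rod direction:** it lies within about 0.02 rad of its outline, with its big end over the outline's big end.
- **Disagreements:** the top camera's network put some parts up to about 7 mm from the wrist-camera values, mostly in y. Wrist measurements taken at different tool angles differed by about 4 mm. Even the worst of these stays inside the 12 mm limit.
- **Not measured:** I judged that the parts lie flat and at rest from the pictures only. In those they sit upright on their pads.

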